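Put the clay tools away in their tray

TASK

Take the two wooden clay tools off the sloping rest and lay them flat in the three-lane tray, with their working ends pointing the same way as the knife that already lies there: first the flat paddle in the middle lane, then the wire-loop tool in the empty outer lane. Lay them down rather than letting them fall, leave the knife, the clay tub and the cup where they are, and let go of everything.

Things in the scene. Friction and masses are not known exactly. Their poses are not given: they have to be found in the camera images.
- paddle: Wooden clay paddle, 180 mm long: square handle 22 x 22 mm (x from -90 to +15 mm), then a flat blade 44 mm wide, 10 mm thick at the handle's mid-height (x to +90 mm). Origin: mid-length, on the underside; x towards the working end, z up out of its upper face. 75 g, balanced within 12 mm of the origin. At first on the rest, blade up the slope, butt against the lip.
- paddle_tip (a point): Middle of the blade's far end, 90 mm from the paddle's origin along +x and 11 mm above the underside.
- paddle_butt (a point): Middle of the handle's end face, at x = -90 mm and 11 mm above the underside.
- loop_tool: Wooden clay trimming tool, 180 mm long: square handle 22 x 22 mm (x from -90 to +22 mm), then a flat triangular loop of 5 mm steel wire, 45 mm wide at its end, at mid-height (x to +90 mm). Origin: mid-length, on the underside; x towards the working end, z up out of its upper face. 75 g, balanced within 12 mm of the origin. At first on the rest, loop down the slope, against the lip.
- loop_tool_tip (a point): Middle of the loop's far end, 90 mm from the tool's origin along +x and 11 mm above the underside.
- loop_tool_butt (a point): Middle of the handle's end face, at x = -90 mm and 11 mm above the underside.
- rest: Fixed grey rest: board 200 x 200 mm sloping at 35 degrees, low edge away from the robot (its -x side), a lip 18 mm above the board along the low edge. The tools lie on it lengthwise up the slope, about 90 mm apart, either one on the left. Origin: on the bench, 75 mm under the middle of the board's surface; x horizontal towards the high edge, z up.
- tray: Fixed shallow wooden tray, 225 (x) x 216 mm (y), floor 5 mm thick, rim 10 mm above the floor; two dividers, 4 mm wide and 6 mm above the floor, make three lanes along x, each 215 x 66 mm, centred at y = +70 (holds the knife), 0 and -70 mm. Origin: centre of its underside, on the bench. Working ends must point to its +x.
- lane_middle (a point): Centre of the middle lane's floor, for the paddle; axes as the tray's.
- lane_outer (a point): Centre of the empty outer lane's floor, for the loop tool; axes as the tray's.
- knife: Wooden clay knife, 180 mm long, handle 22 x 22 mm, with a narrow tapering blade at its +x end; lies in an outer lane of the tray and shows which way working ends point. Not to be moved. Origin: mid-length, on the underside.
- tub: Bystander: yellow lidded clay tub, 68 mm across, 70 mm tall; origin at the centre of its underside.
- cup: Bystander: clear plastic cup, 100 mm across the rim, 85 mm tall; origin at the centre of its underside.

How it is judged:
On the way, in this order (a step that is already met when the one before it is completed fails the run):
1. the paddle lies flat in the middle lane, blade pointing the way of the knife's blade, released and still (y of paddle_tip in the frame of lane_middle between -0.015 and 0.015 m and z of paddle_tip in the frame of lane_middle between 0.006 and 0.016 m and x of paddle_tip in the frame of lane_middle above 0.065 m and y of paddle_butt in the frame of lane_middle between -0.015 and 0.015 m and z of paddle_butt in the frame of lane_middle between 0.006 and 0.016 m and x of paddle_butt in the frame of lane_middle below -0.065 m and contact force between paddle and the fingers below 0.05 N and linear speed of paddle below 0.02 m/s), for 0.2 s.
2. then the wire-loop tool lies flat in the empty outer lane, loop pointing the same way, released and still (y of loop_tool_tip in the frame of lane_outer between -0.015 and 0.015 m and z of loop_tool_tip in the frame of lane_outer between 0.006 and 0.016 m and x of loop_tool_tip in the frame of lane_outer above 0.065 m and y of loop_tool_butt in the frame of lane_outer between -0.015 and 0.015 m and z of loop_tool_butt in the frame of lane_outer between 0.006 and 0.016 m and x of loop_tool_butt in the frame of lane_outer below -0.065 m and contact force between loop_tool and the fingers below 0.05 N and linear speed of loop_tool below 0.02 m/s), for 0.2 s.
At the end, for the whole second after the job is handed in: Paddle in the middle lane, loop tool in the empty outer lane, both flat on the floor (ends within 5 mm of lying height), both ends within 15 mm of the lane's centre line and 65 mm or more either side of its middle, working ends the same way as the knife's, still and let go (all of step 1 and all of step 2); the robot touches nothing.
It fails at once if a tool falls freely: it moves faster than 0.5 m/s without being held (a drop of more than about 12 mm) ((contact force between paddle and the fingers below 0.01 N and linear speed of paddle above 0.5 m/s) or (contact force between loop_tool and the fingers below 0.01 N and linear speed of loop_tool above 0.5 m/s)).
It fails at once if the knife in the tray is shifted by more than 12 mm (distance of knife from where it was at the start of the episode above 0.012 m).
It fails at once if the tub or cup is shifted by more than 20 mm (distance of any of tub, cup from where it was at the start of the episode above 0.02 m).
It also fails if it takes over 67 s, if anything falls off the work surface, if the arm or the gripper's body presses on something with over 40 N, if the wrist force passes 120 N, or if a joint passes its speed limit or range.

ROBOT

A 6-joint arm with a two-finger parallel gripper is mounted at the origin on the work surface. World frame = base frame: x ahead of the robot, y to its left, z up, the work surface at z = 0. Lengths are in m, angles in rad, forces in N, time in s.
With the tool pointing down it reaches from about 0.325 to 0.75 m from the base axis. Payload 7.6 kg.
Tool frame: the origin (TCP) lies on the centre line of the jaws, within the pads' length; the fingertips stand 11 mm ahead of it and the grasp point (between the pads) lies 8 mm behind it; z points along the fingers, y is the line along which they close (so a half turn about z gives the same grasp; the last joint's range is limited). The gripper opens to 85 mm and grips with 20 to 120 N. Pads are 22 mm wide; open, the fingers measure 114 mm over their backs; the gripper's body (76 mm by 85 mm) begins 54 mm behind the grasp point. The pads swing forward as they close: fully open they stand 13 mm farther back than shut.
Start: joints at [-1.349, 0.052, 1.401, -0, 1.689, -0.07], TCP at [0.151, -0.503, 0.214] pointing down, gripper open.
Joint ranges: [-2.9, 2.9], [-0.91, 2.17], [0.12, 2.37], [-1.06, 4.2], [0.26, 2.73], [-2.93, 2.93]. Speed limits (rad/s): [2.57, 2.57, 3.01, 3.14, 3.14, 3.14].

INTERFACE

Orientations are given as a rotation vector (axis times angle).
In Python, from workcell import sense, eyes, job gives the robot as it stands. The module is installed in compiled form; this text tells all that it offers.
- The arm moves only by the tool arm_command, never from a script. Its argument "increments" is a list of rows, each a list of 4 numbers: the shift along the world's x, y, z in m, then the turn about the world's z in rad. In form: [[tx, ty, tz, roll], ...]. A call has exactly 10 rows; each row is the pose to reach, as a shift and turn from the pose commanded when the call began; what a row does not reach only later rows make up. A row lasts 1/12 s, in which the tool goes at most 41.7 mm and 7.16 degrees, less where a joint would pass 70% of its speed; a pose out of reach is approached as far as the arm can. A call with a gripper value outside its range is refused whole. "jaw" is the opening in per cent of the stroke, from 0 (shut) to 100 (fully open), set as the call begins (left out, the last holds). The fingers move at their own pace and stop on an object; "grip_force" is the grip in N (left out, the last holds). Time passes only in rows, so rows that repeat a pose let the fingers close, or fill a call up. It gives the time, the measured TCP pose, the force, the opening and the grip force at its end, in the units of the state.
- sense(): the state, without advancing time (a new reading comes with each control period).
- eyes.camera(name): name is "scene" or "side" or "wrist"; returns a dict with "img" (400x640x3 uint8, blue, green, red), "K" (3x3 intrinsics, pixels), "view" (4x4, takes a point from world to camera coordinates); the wrist camera has in their place "mount" (4x4, takes a point from camera to tool coordinates, whose origin is the TCP and whose axes are the flange's). Camera axes: x right, y down, z forward; pixel columns grow to the right and rows downward; lengths in m; the calibration is good to about 2 mm. A picture is of the moment at which its call begins: read the wrist's pose just before it. There is no depth.
- job.job_done(): hands the job in; it is judged then, once.
The state is a dict: "time": time; "joints": joint angles; "joint_vel": joint speeds; "tau": joint torques, N m; "eef_pos": TCP position; "tool_rot": TCP orientation; "contact_force": force on the tool from outside, world axes, zero at the start; "wrist_torque": the same for the moment, N m; "opening": opening from 0.0 (shut) to 1.0 (fully open); "finger_force": force on a finger pad.
Only numpy, scipy, OpenCV 4.12 (cv2) and the standard library are available. Lean on these libraries where they do the work, as an engineer would, in place of code of your own. Each camera call takes 0.05 s, during which the arm holds its last target. There are 200 camera calls.

## Working session

There is one attempt and no reset: what is moved stays moved. The work goes in short steps, Python scripts to look and compute and a tool call to move; the robot and the scene stay as the last step left them, time stands still between calls to the robot, and variables do not carry over. Pictures are saved under pics/ and viewed, at most 10 in all, crops included, and the job is handed in when it is done.

Besides the shell and the picture viewer there is one more tool, called as name(argument=value, ...) on one line, values as JSON. arm_command: Moves the arm, as the interface text tells. Its arguments: {"type":"object","properties":{"increments":{"type":"array"},"jaw":{"type":"number"},"grip_force":{"type":"number"}},"required":["increments"]}

```bash
mkdir -p pics
python3 - <<'E'
from workcell import sense,eyes,job
import cv2,numpy as np,pickle
s=sense();print({k:np.round(v,3) for k,v in s.items()})
d={}
for n in("scene","side","wrist"):
    c=eyes.camera(n);d[n]=c;cv2.imwrite(f"pics/{n}0.png",c["img"])
    print(n,np.round(c["K"],1).tolist(),np.round(c.get("view",c.get("mount")),3).tolist())
pickle.dump(d,open("c0.pkl","wb"))
E
```

```text
{'time': np.float64(0.0), 'joints': array([-1.349,  0.053,  1.402, -0.   ,  1.689, -0.07 ]), 'joint_vel': array([-0.   ,  0.001,  0.   ,  0.   ,  0.001,  0.001]), 'tau': array([ 1.0000e-03, -3.8166e+01, -3.6018e+01,  0.0000e+00,  6.0000e-03,
       -0.0000e+00]), 'eef_pos': array([ 0.151, -0.502,  0.214]), 'tool_rot': array([-3.107, -0.457,  0.   ]), 'contact_force': array([-0.448, -0.742, -0.047]), 'wrist_torque': array([ 0.016, -0.004,  0.017]), 'finger_force': np.float64(0.0), 'opening': np.float64(0.995)}
scene [[475.6, 0.0, 310.0], [0.0, 475.6, 200.1], [0.0, 0.0, 1.0]] [[-0.797, 0.604, 0.02, 0.451], [0.417, 0.573, -0.706, -0.147], [-0.437, -0.554, -0.708, 1.303], [0.0, 0.0, 0.0, 1.0]]
side [[422.1, 0.0, 323.2], [0.0, 422.1, 204.3], [0.0, 0.0, 1.0]] [[-0.988, -0.155, 0.006, 0.562], [-0.101, 0.614, -0.783, 0.132], [0.117, -0.774, -0.622, 0.959], [0.0, 0.0, 0.0, 1.0]]
wrist [[358.9, 0.0, 320.1], [0.0, 358.9, 194.4], [0.0, 0.0, 1.0]] [[0.002, -0.953, -0.304, 0.078], [1.0, 0.001, 0.001, -0.001], [-0.0, -0.304, 0.953, -0.159], [0.0, 0.0, 0.0, 1.0]]
```

View pics/scene0.png

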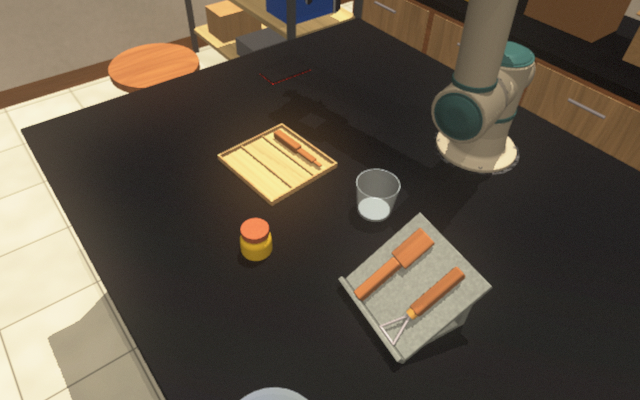

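View pics/side0.png

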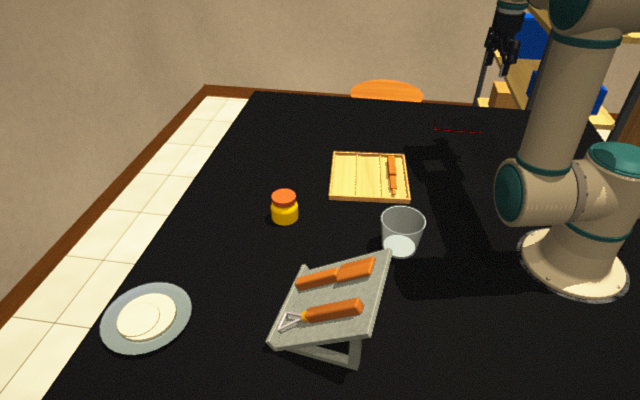

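The scene view shows the tray around (278,162), with the knife on its right, blade towards (320,165). The rest is at about (415,285), with the paddle as the upper-left tool and the loop tool as the lower-right one. I'll enlarge both views of the rest and tray to pick features.

Run:
```python
import cv2,pickle,numpy as np
d=pickle.load(open("c0.pkl","rb"))
a=d["scene"]["img"];b=d["side"]["img"]
def cr(i,x,y,w,h): return cv2.resize(i[y:y+h,x:x+w],(400,300),interpolation=cv2.INTER_CUBIC)
# scale: rest crops 200x150 (x2), tray crops 133x100 (x3)
cv2.imwrite("pics/z.png",np.vstack([np.hstack([cr(a,320,212,200,150),cr(b,240,235,200,150)]),np.hstack([cr(a,212,112,133,100),cr(b,302,130,133,100)])]))
for n in("scene","side"):
    i=d[n]["img"];h=cv2.cvtColor(i,cv2.COLOR_BGR2HSV)
    m=cv2.inRange(h,(3,130,70),(16,255,255))
    k,l,st,ce=cv2.connectedComponentsWithStats(m)
    for j in range(1,k):
        if st[j,4]>60:
            pts=np.argwhere(l==j)[:,::-1].astype(np.float32)
            print(n,st[j].tolist(),ce[j].round(1),[np.round(v,1).tolist() for v in cv2.minAreaRect(pts)[:2]],cv2.boxPoints(cv2.minAreaRect(pts)).round().tolist())
```

```text
scene [362, 0, 102, 68, 2628] [417.   25.8] [[414.2, 23.6], [108.2, 44.7]] [[356.0, 19.0], [376.0, -21.0], [473.0, 28.0], [453.0, 68.0]]
scene [524, 0, 107, 43, 3028] [579.4  15.6] [[577.0, 21.0], [42.0, 106.0]] [[524.0, 0.0], [630.0, 0.0], [630.0, 42.0], [524.0, 42.0]]
scene [209, 8, 34, 14, 83] [226.7  14.7] [[226.0, 15.5], [10.6, 33.2]] [[209.0, 13.0], [242.0, 8.0], [243.0, 18.0], [210.0, 23.0]]
scene [225, 14, 36, 21, 158] [245.2  25.6] [[242.7, 25.9], [17.8, 32.9]] [[224.0, 25.0], [254.0, 11.0], [261.0, 27.0], [232.0, 41.0]]
scene [623, 28, 17, 39, 320] [633.6  51. ] [[631.0, 47.0], [38.0, 16.0]] [[623.0, 28.0], [639.0, 28.0], [639.0, 66.0], [623.0, 66.0]]
scene [0, 37, 199, 71, 4737] [122.9  70. ] [[98.1, 80.8], [42.1, 202.8]] [[-5.0, 92.0], [188.0, 29.0], [201.0, 69.0], [8.0, 132.0]]
scene [535, 57, 105, 114, 4600] [593.2 113.2] [[589.1, 110.5], [144.6, 56.5]] [[512.0, 101.0], [539.0, 51.0], [666.0, 120.0], [639.0, 170.0]]
scene [519, 87, 10, 18, 62] [523.9  96.3] [[523.5, 95.5], [17.0, 9.0]] [[519.0, 87.0], [528.0, 87.0], [528.0, 104.0], [519.0, 104.0]]
scene [271, 128, 51, 3
[... 943 characters left out ...]
46.0]]
side [387, 155, 15, 40, 259] [391.5 171. ] [[394.0, 174.5], [39.0, 14.0]] [[387.0, 155.0], [401.0, 155.0], [401.0, 194.0], [387.0, 194.0]]
side [271, 188, 26, 20, 418] [283.3 197.2] [[283.5, 197.5], [19.0, 25.0]] [[271.0, 188.0], [296.0, 188.0], [296.0, 207.0], [271.0, 207.0]]
side [329, 196, 82, 8, 274] [368.2 199.3] [[369.5, 199.5], [81.1, 4.4]] [[329.0, 200.0], [329.0, 195.0], [410.0, 199.0], [410.0, 204.0]]
side [295, 256, 80, 35, 1215] [337.  273.9] [[335.5, 274.8], [17.6, 83.5]] [[293.0, 277.0], [374.0, 256.0], [378.0, 273.0], [297.0, 294.0]]
side [305, 298, 59, 25, 914] [334.3 310.2] [[334.0, 310.3], [16.7, 59.4]] [[303.0, 308.0], [361.0, 296.0], [365.0, 313.0], [306.0, 324.0]]
```

View pics/z.png

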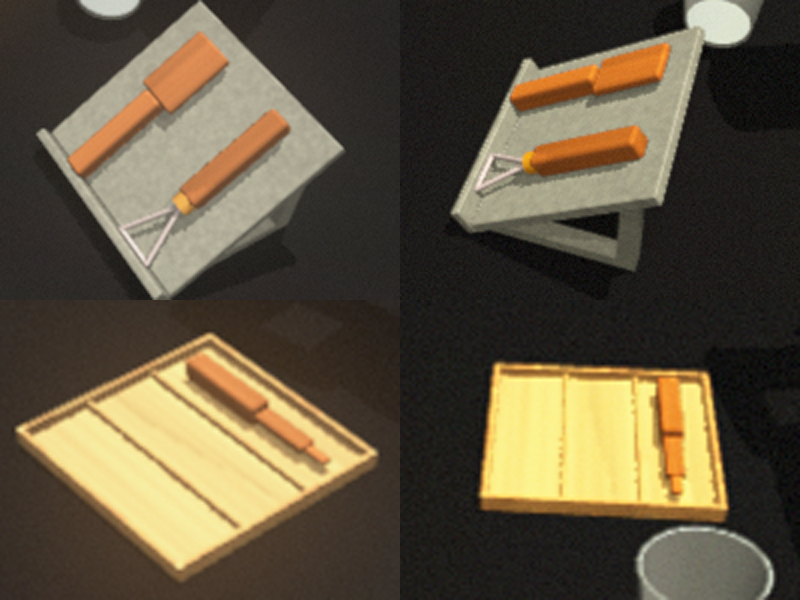

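The zooms show the rest's corners, the lip, both tools and the tray corners clearly. Next I'll convert them to world coordinates.

```bash
cat > h.py <<'E'
import numpy as np,pickle,cv2
d=pickle.load(open("c0.pkl","rb"))
def ray(n,p):
    K,V=d[n]["K"],d[n]["view"];R=V[:3,:3]
    r=R.T@np.linalg.inv(K)@[p[0],p[1],1];return -R.T@V[:3,3],r/np.linalg.norm(r)
def plane(n,p,q,nrm=(0,0,1)):
    o,r=ray(n,p);nrm=np.array(nrm,float);return o+r*(nrm@(np.array(q)-o))/(nrm@r)
def tri(p,q):
    (o,r),(u,s)=ray("scene",p),ray("side",q)
    t=np.linalg.lstsq(np.c_[r,-s],u-o,rcond=None)[0];a,b=o+t[0]*r,u+t[1]*s
    return (a+b)/2,np.linalg.norm(a-b)
A=lambda x,y:(320+x/2,212+y/2)
B=lambda x,y:(240+x/2,235+y/2)
C=lambda x,y:(212+x*133/400,112+y/3)
D=lambda x,y:(302+x*133/400,130+y/3)
E
python3 - <<'E'
from h import *
np.set_printoptions(precision=4,suppress=True)
print("rest")
P=[tri(A(*a),B(*b)) for a,b in [((200,3),(303,30)),((343,150),(260,207)),((42,132),(128,62)),((160,297),(55,212))]]
for p in P:print(*p)
print("tray");sc=[(18,130),(210,35),(377,155),(181,273)];sd=[(95,65),(308,73),(327,209),(82,199)]
# match: scene left=? print all by plane
S=[plane("scene",C(*p),(0,0,.015))[:2] for p in sc];T=[plane("side",D(*p),(0,0,.015))[:2] for p in sd]
print(np.array(S),np.array(T))
for X in(S,T):print(np.mean(X,0),[np.linalg.norm(X[i]-X[i-1]) for i in range(4)])
print("knife",plane("scene",C(195,67),(0,0,.027)),plane("scene",C(325,160),(0,0,.016)))
h=(P[0][0]+P[1][0])/2;w=P[0][0]-P[1][0];l=(P[2][0]+P[3][0])/2
ax=h-l;yaw=np.arctan2(ax[1],ax[0]);w2=np.arctan2(w[1],w[0]);print("yaw rest",yaw,w2,np.linalg.norm(w),"high mid",h,"lip",l)
print("tub",plane("scene",(255,229),(0,0,.07)),plane("side",(284,197),(0,0,.07)))
print("cup",plane("scene",(378,187),(0,0,.085)),plane("side",(403,221),(0,0,.085)))
E
```

```text
rest
[0.4129 0.1562 0.1255] 0.001398018500174568
[0.4394 0.353  0.1214] 0.002141505672837196
[0.5899 0.133  0.0273] 0.0002549264651544962
[0.6197 0.3284 0.0309] 0.0032167616738096563
tray
[[ 0.5935 -0.3591]
 [ 0.3807 -0.3761]
 [ 0.3634 -0.1521]
 [ 0.577  -0.1329]] [[ 0.5931 -0.3624]
 [ 0.3774 -0.3827]
 [ 0.3596 -0.1568]
 [ 0.5737 -0.1362]]
[ 0.4787 -0.255 ] [np.float64(0.22683004130421913), np.float64(0.21349736199757657), np.float64(0.22471158352333448), np.float64(0.21447647081415724)]
[ 0.4759 -0.2595] [np.float64(0.22704988252819347), np.float64(0.21666870919327055), np.float64(0.2265628580094699), np.float64(0.21513509185829688)]
knife [ 0.4283 -0.3306  0.027 ] [ 0.4041 -0.172   0.016 ]
yaw rest 3.0087355332828123 -1.7044079430759402 0.19859801955506362 high mid [0.4261 0.2546 0.1235] lip [0.6048 0.2307 0.0291]
tub [ 0.6764 -0.0451  0.07  ] [ 0.6727 -0.0443  0.07  ]
cup [0.3958 0.0226 0.085 ] [0.3869 0.0172 0.085 ]
```

Run:
```python
from h import *
np.set_printoptions(precision=4,suppress=True)
yr=3.008;s,c=np.sin(np.radians(35)),np.cos(np.radians(35))
x=np.array([np.cos(yr),np.sin(yr),0]);y=np.array([-x[1],x[0],0]);z=np.array([0,0,1.])
u=c*x+s*z;n=-s*x+c*z
m=np.array([.507,.2437,.075])
def loc(P):
    v=P-m;return np.array([v@u,v@y,v@n])
print("corners",[loc(tri(A(*a),B(*b))[0]) for a,b in [((200,3),(303,30)),((343,150),(260,207)),((42,132),(128,62)),((160,297),(55,212))]])
print("tri tip corners",[loc(tri(A(*a),B(*b))[0]) for a,b in [((205,33),(268,44)),((228,64),(262,76)),((135,232),(91,158)),((148,264),(78,191))]])
def both(name,a,b,h):
    for v,f,p in(("scene",A,a),("side",B,b)):
        print(name,v,loc(plane(v,f(*p),m+h*n,n)),plane(v,f(*p),m+h*n,n))
both("paddle tip",(216,48),(265,60),.016)
both("pad butt top",(75,158),(113,97),.022)
both("pad neck",(152,95),(197,71),.022)
both("loop tip",(138,248),(85,174),.011)
both("loop butt",(279,118),(238,134),.022)
both("loop ferrule end",(185,197),(136,154),.022)
```

```text
corners [array([ 0.0958,  0.0992, -0.0054]), array([ 0.0935, -0.0993, -0.0088]), array([-0.1068,  0.0986,  0.0165]), array([-0.1076, -0.099 ,  0.0215])]
tri tip corners [array([0.0788, 0.0604, 0.0184]), array([0.0751, 0.0259, 0.0108]), array([-0.0906, -0.0414,  0.0221]), array([-0.101 , -0.0685,  0.0121])]
paddle tip scene [0.0756 0.0411 0.016 ] [0.4493 0.2099 0.1314]
paddle tip side [0.0789 0.0435 0.016 ] [0.4462 0.2079 0.1334]
pad butt top scene [-0.0948  0.0508  0.022 ] [0.5897 0.1813 0.0387]
pad butt top side [-0.0982  0.0403  0.022 ] [0.5939 0.1914 0.0367]
pad neck scene [0.0012 0.0462 0.022 ] [0.5123 0.1964 0.0937]
pad neck side [0.0056 0.0459 0.022 ] [0.5088 0.1971 0.0962]
loop tip scene [-0.1    -0.0516  0.011 ] [0.6013 0.2831 0.0266]
loop tip side [-0.1031 -0.0473  0.011 ] [0.6032 0.2785 0.0249]
loop butt scene [ 0.0728 -0.051   0.022 ] [0.4672 0.3005 0.1348]
loop butt side [ 0.0776 -0.0488  0.022 ] [0.463  0.2988 0.1376]
loop ferrule end scene [-0.0359 -0.0488  0.022 ] [0.5552 0.2864 0.0724]
loop ferrule end side [-0.0325 -0.0469  0.022 ] [0.5521 0.285  0.0744]
```

arm_command(increments=[[0.03,0.03,0.02,0],[0.06,0.06,0.04,-0.05],[0.09,0.09,0.06,-0.1],[0.12,0.12,0.06,-0.15],[0.15,0.15,0.06,-0.2],[0.18,0.18,0.06,-0.25],[0.21,0.21,0.06,-0.3],[0.24,0.24,0.06,-0.35],[0.27,0.27,0.06,-0.4],[0.29,0.3,0.06,-0.425]], jaw=70, grip_force=30)

```text
time: 0.98
eef_pos: [0.4342, -0.2116, 0.274]
tool_rot: [3.134, -0.213, -0.001]
contact_force: [0.7, -0.7, -0.1]
opening: 0.699
finger_force: 0.0
```

arm_command(increments=[[0.01,0.03,0,0],[0.02,0.07,0,0],[0.03,0.11,0,0],[0.04,0.15,0,0],[0.05,0.19,0,0],[0.06,0.23,0,0],[0.07,0.27,0,0],[0.078,0.31,0,0],[0.083,0.36,0,0],[0.083,0.398,0,0]])

```text
time: 1.82
eef_pos: [0.5159, 0.1818, 0.2738]
tool_rot: [3.134, -0.209, -0.001]
contact_force: [0.5, -0.6, 0.2]
opening: 0.699
finger_force: 0.0
```

arm_command(increments=[[0,0,0,0],[0,0,0,0],[0,0,0,0],[0,0,0,0],[0,0,0,0],[0,0,0,0],[0,0,0,0],[0,0,0,0],[0,0,0,0],[0,0,0,0]])

```text
time: 2.65
eef_pos: [0.5159, 0.1796, 0.2745]
tool_rot: [3.134, -0.21, 0.0]
contact_force: [0.0, 0.2, -0.6]
opening: 0.7
finger_force: 0.0
```

```bash
cat > w.py <<'E'
from workcell import sense,eyes
from h import *
from scipy.spatial.transform import Rotation as Ro
def wshot(f):
    s=sense();c=eyes.camera("wrist");cv2.imwrite(f,c["img"])
    T=np.eye(4);T[:3,:3]=Ro.from_rotvec(s["tool_rot"]).as_matrix();T[:3,3]=s["eef_pos"]
    # world<-tool; "axes are the flange's" taken = tool axes
    d["wrist"]={"K":c["K"],"view":np.linalg.inv(T@c["mount"])};pickle.dump(d,open("c0.pkl","wb"))
    print({k:np.round(v,4).tolist() for k,v in s.items() if k in("time","eef_pos","tool_rot","joints","opening","contact_force","finger_force")});return c["img"]
E
python3 - <<'E'
from w import *
wshot("pics/w1.png")
E
```

```text
{'time': 2.65, 'joints': [0.2675, 0.1072, 1.2242, -0.0001, 1.8101, 1.9718], 'eef_pos': [0.5159, 0.1796, 0.2745], 'tool_rot': [3.1345, -0.2095, 0.0002], 'contact_force': [0.0101, 0.1799, -0.5891], 'finger_force': 0.0, 'opening': 0.7}
```

View pics/w1.png

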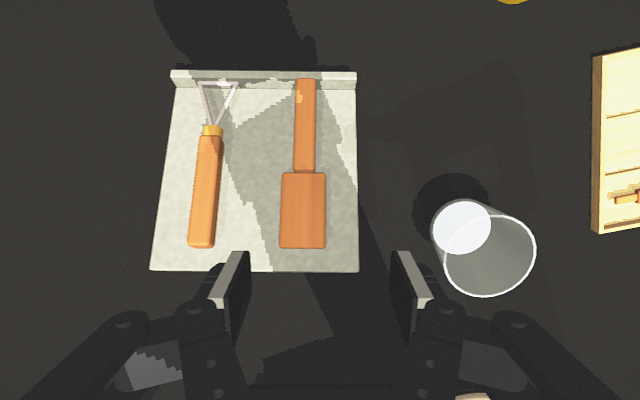

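The wrist view shows the paddle with its butt at (305,79) by the lip, neck at (304,171) and tip at (303,248). The loop tool has its loop end at (219,82) and its butt at (201,247).

```bash
cat > r.py <<'E'
from h import *
np.set_printoptions(precision=4,suppress=True)
yr=3.008;s,c=np.sin(np.radians(35)),np.cos(np.radians(35))
x=np.array([np.cos(yr),np.sin(yr),0]);y=np.array([-x[1],x[0],0]);z=np.array([0,0,1.])
u=c*x+s*z;n=-s*x+c*z;m=np.array([.507,.2437,.075])
def loc(P):
    v=P-m;return np.array([v@u,v@y,v@n])
E
python3 - <<'E'
from r import *
for nm,p,h in [("padbutt",(305,79),.022),("neck",(304,171),.022),("tip",(303,248),.016),("looptip",(219,82),.011),("ferr",(211,136),.022),("loopbutt",(201,241),.022),("bd hi L",(150,270),0),("bd hi R",(358,271),0),("lip top L",(171,71),.018),("lipR",(357,72),.018),("lip base L",(177,87),0),("lip base R",(356,88),0)]:
    P=plane("wrist",p,m+h*n,n);print(nm,loc(P),P)
E
```

```text
padbutt [-0.1012  0.0458  0.022 ] [0.5955 0.1856 0.035 ]
neck [0.0029 0.0462 0.022 ] [0.511  0.1965 0.0947]
tip [0.0768 0.0461 0.016 ] [0.4476 0.2052 0.1322]
looptip [-0.1049 -0.0484  0.011 ] [0.6049 0.2794 0.0238]
ferr [-0.0345 -0.0475  0.022 ] [0.5538 0.2854 0.0732]
loopbutt [ 0.0715 -0.047   0.022 ] [0.4678 0.2964 0.134 ]
bd hi L [ 0.0955 -0.1001 -0.    ] [0.4428 0.3533 0.1298]
bd hi R [0.0962 0.0981 0.    ] [0.4158 0.157  0.1302]
lip top L [-0.1137 -0.099   0.018 ] [0.6227 0.3281 0.0245]
lipR [-0.1129  0.1015  0.018 ] [0.5953 0.1294 0.025 ]
lip base L [-0.1059 -0.0985  0.    ] [0.6061 0.3297 0.0143]
lip base R [-0.105  0.102  0.   ] [0.5787 0.1312 0.0148]
```

arm_command(increments=[[0.005,0.008,0,0],[0.009,0.015,-0.01,0],[0.009,0.015,-0.03,0],[0.009,0.015,-0.06,0],[0.009,0.015,-0.09,0],[0.009,0.015,-0.12,0],[0.009,0.015,-0.145,0],[0.009,0.015,-0.16,0],[0.009,0.015,-0.17,0],[0.009,0.015,-0.17,0]])

```text
time: 3.53
eef_pos: [0.5236, 0.1949, 0.1012]
tool_rot: [3.133, -0.208, -0.007]
contact_force: [0.1, 0.0, -0.7]
opening: 0.699
finger_force: 0.0
```

arm_command(increments=[[0,0,-0.003,0],[0,0,-0.006,0],[0,0,-0.009,0],[0,0,-0.012,0],[0,0,-0.015,0],[0,0,-0.018,0],[0,0,-0.02,0],[0,0,-0.022,0],[0,0,-0.022,0],[0,0,-0.022,0]])

```text
time: 4.37
eef_pos: [0.5249, 0.1948, 0.0824]
tool_rot: [3.135, -0.209, -0.0]
contact_force: [-0.0, 0.4, 0.8]
opening: 0.697
finger_force: 0.0
```

Run:
```python
from w import *
im=wshot("pics/w2.png")
c=eyes.camera("side")["img"];cv2.imwrite("pics/v2.png",np.hstack([cv2.resize(im,(400,250)),cv2.resize(c[170:370,220:460],(400,333))[:250]]))
```

```text
{'time': 4.3667, 'joints': [0.2895, 0.2308, 1.4714, -0.0001, 1.4396, 1.9935], 'eef_pos': [0.5249, 0.1948, 0.0824], 'tool_rot': [3.1345, -0.2091, -0.0002], 'contact_force': [-0.0109, 0.406, 0.7669], 'finger_force': 0.0, 'opening': 0.6968}
```

View pics/v2.png

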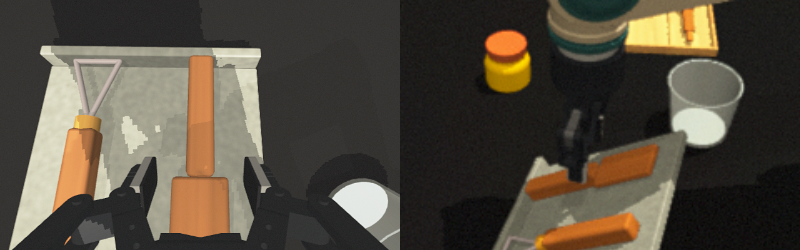

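The wrist view has the fingers centred astride the paddle handle. The side view shows them just below the neck. I'll shift 3 mm downhill, then close.

arm_command(increments=[[0.003,0,-0.001,0],[0.003,0,-0.001,0],[0.003,0,-0.001,0],[0.003,0,-0.001,0],[0.003,0,-0.001,0],[0.003,0,-0.001,0],[0.003,0,-0.001,0],[0.003,0,-0.001,0],[0.003,0,-0.001,0],[0.003,0,-0.001,0]], jaw=0, grip_force=40)

```text
time: 5.3
eef_pos: [0.5279, 0.1948, 0.0815]
tool_rot: [3.135, -0.209, 0.0]
contact_force: [-0.8, 0.8, 0.9]
opening: 0.001
finger_force: 0.0
```

arm_command(increments=[[0,0,0,0],[0,0,0,0],[0,0,0.002,0],[0,0,0.004,0],[0,0,0.007,0],[0,0,0.01,0],[0,0,0.015,0],[0,0,0.02,0],[0,0,0.025,0],[0,0,0.03,0]])

```text
time: 6.13
eef_pos: [0.528, 0.1948, 0.1122]
tool_rot: [-3.135, 0.209, -0.001]
contact_force: [0.6, -0.7, -0.1]
opening: 0.002
finger_force: 0.0
```

Run:
```python
from w import *
im=wshot("pics/w3.png")
c=eyes.camera("side")["img"];cv2.imwrite("pics/v3.png",np.hstack([cv2.resize(im,(400,250)),cv2.resize(c[170:370,220:460],(400,333))[:250]]))
```

```text
{'time': 6.1333, 'joints': [0.2879, 0.2121, 1.4312, -0.0001, 1.4978, 1.992], 'eef_pos': [0.528, 0.1948, 0.1122], 'tool_rot': [-3.1346, 0.2091, -0.0006], 'contact_force': [0.6068, -0.7252, -0.1076], 'finger_force': 0.0, 'opening': 0.002}
```

View pics/v3.png

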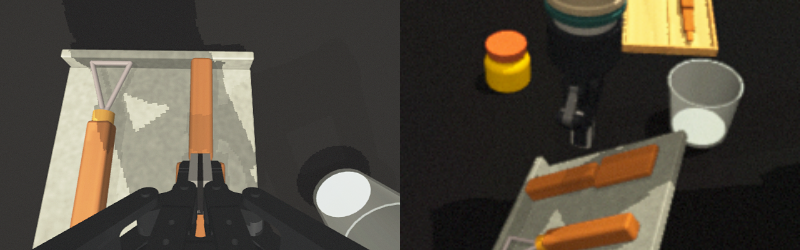

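The jaws closed to zero, so the pads passed above the handle and the height estimate is off. I'll re-triangulate the height from all three views.

Run:
```python
from r import *
from scipy.spatial.transform import Rotation as Ro
c0=d["wrist"];
import pickle
from workcell import eyes
M=eyes.camera("wrist")["mount"]
T=np.eye(4);T[:3,:3]=Ro.from_rotvec([3.1345,-.2095,.0002]).as_matrix();T[:3,3]=[.5159,.1796,.2745]
d["wrist"]={"K":c0["K"],"view":np.linalg.inv(T@M)}
def multi(pp):
    H=np.zeros((3,3));b=np.zeros(3);R=[]
    for v,p in pp.items():
        o,r=ray(v,p);Q=np.eye(3)-np.outer(r,r);H+=Q;b+=Q@o;R.append((Q,o))
    X=np.linalg.solve(H,b);return X,[round(np.linalg.norm(Q@(X-o))*1e3,1) for Q,o in R]
for nm,w,a,b in [("neck",(304,171),(152,95),(197,71)),("padtip",(303,248),(216,48),(265,60)),("padbutt",(305,79),(75,158),(113,97)),("looptip",(219,82),(138,248),(85,174)),("loopbutt",(201,241),(279,118),(238,134)),("boardhiR",(358,271),(200,3),(303,30)),("boardhiL",(150,270),(343,150),(260,207)),("lipR",(357,72),(42,132),(128,62)),("lipL",(171,71),(160,297),(55,212))]:
    for pp in ({"wrist":w,"scene":A(*a),"side":B(*b)},{"wrist":w,"side":B(*b)},{"wrist":w,"scene":A(*a)}):
        X,e=multi(pp);print(nm,X,loc(X),e)
```

```text
neck [0.5104 0.1957 0.0931] [0.0024 0.0471 0.0204] [np.float64(0.9), np.float64(1.3), np.float64(1.7)]
neck [0.5099 0.1962 0.0947] [0.0037 0.0467 0.0214] [np.float64(1.0), np.float64(1.0)]
neck [0.511  0.1962 0.0927] [0.0017 0.0465 0.0204] [np.float64(0.7), np.float64(0.7)]
padtip [0.4463 0.2063 0.1292] [0.0763 0.0452 0.0127] [np.float64(0.8), np.float64(2.4), np.float64(1.7)]
padtip [0.4464 0.2053 0.1304] [0.0768 0.0462 0.0139] [np.float64(0.3), np.float64(0.3)]
padtip [0.4433 0.2062 0.1237] [0.0756 0.0456 0.0065] [np.float64(0.2), np.float64(0.2)]
padbutt [0.5935 0.1858 0.0377] [-0.098   0.0459  0.023 ] [np.float64(2.0), np.float64(5.4), np.float64(5.0)]
padbutt [0.5954 0.1857 0.03  ] [-0.1039  0.0457  0.0178] [np.float64(0.1), np.float64(0.1)]
padbutt [0.5951 0.1854 0.0484] [-0.0931  0.046   0.0327] [np.float64(0.5), np.float64(0.5)]
looptip [0.6029 0.2806 0.0266] [-0.1016 -0.0494  0.012 ] [np.float64(2.6), np.float64(3.0), np.float64(0.8)]
looptip [0.604  0.2788 0.0252] [-0.1035 -0.0477  0.0116] [np.float64(0.8), np.float64(0.8)]
looptip [0.6028 0.2809 0.0251] [-0.1023 -0.0497  0
[... 797 characters left out ...]
061] [np.float64(0.1), np.float64(0.1)]
boardhiL [0.4427 0.3539 0.128 ] [ 0.0946 -0.1007 -0.0015] [np.float64(0.8), np.float64(0.8)]
lipR [0.5917 0.1312 0.0262] [-0.109   0.1002  0.0168] [np.float64(4.0), np.float64(2.6), np.float64(1.6)]
lipR [0.5931 0.1285 0.0219] [-0.1129  0.1027  0.0143] [np.float64(2.2), np.float64(2.2)]
lipR [0.5934 0.1323 0.0304] [-0.1078  0.0989  0.0211] [np.float64(3.0), np.float64(3.0)]
lipL [0.6206 0.3273 0.0294] [-0.1093 -0.0979  0.0208] [np.float64(2.1), np.float64(2.3), np.float64(1.7)]
lipL [0.621  0.3259 0.0294] [-0.1097 -0.0966  0.0212] [np.float64(1.4), np.float64(1.4)]
lipL [0.621  0.328  0.0281] [-0.1103 -0.0988  0.0199] [np.float64(1.9), np.float64(1.9)]
```

arm_command(increments=[[0,0,0,0],[0,0,0,0],[0,0,-0.01,0],[0,0,-0.018,0],[0,0,-0.024,0],[0,0,-0.028,0],[0,0,-0.031,0],[0,0,-0.034,0],[0,0,-0.036,0],[0,0,-0.036,0]], jaw=42)

```text
time: 7.12
eef_pos: [0.5278, 0.1948, 0.075]
tool_rot: [3.134, -0.209, -0.001]
contact_force: [0.3, 0.5, -0.3]
opening: 0.42
finger_force: 0.0
```

arm_command(increments=[[0,0,-0.001,0],[0,0,-0.001,0],[0,0,-0.001,0],[0,0,-0.002,0],[0,0,-0.002,0],[0,0,-0.002,0],[0,0,-0.002,0],[0,0,-0.002,0],[0,0,-0.002,0],[0,0,-0.002,0]])

```text
time: 7.95
eef_pos: [0.5279, 0.1948, 0.0734]
tool_rot: [3.135, -0.209, 0.0]
contact_force: [-0.6, -0.2, 0.6]
opening: 0.419
finger_force: 0.0
```

arm_command(increments=[[0,0,-0.001,0],[0,0,-0.001,0],[0,0,-0.001,0],[0,0,-0.002,0],[0,0,-0.002,0],[0,0,-0.002,0],[0,0,-0.002,0],[0,0,-0.002,0],[0,0,-0.002,0],[0,0,-0.002,0]])

```text
time: 8.78
eef_pos: [0.5279, 0.1948, 0.0714]
tool_rot: [3.134, -0.209, -0.0]
contact_force: [-0.4, -0.2, -0.1]
opening: 0.415
finger_force: 0.0
```

arm_command(increments=[[0,0,-0.001,0],[0,0,-0.001,0],[0,0,-0.001,0],[0,0,-0.002,0],[0,0,-0.002,0],[0,0,-0.002,0],[0,0,-0.002,0],[0,0,-0.002,0],[0,0,-0.002,0],[0,0,-0.002,0]])

```text
time: 9.62
eef_pos: [0.5279, 0.1948, 0.0695]
tool_rot: [3.135, -0.209, 0.0]
contact_force: [-0.4, 0.7, -0.2]
opening: 0.419
finger_force: 0.0
```

arm_command(increments=[[0,0,-0.001,0],[0,0,-0.001,0],[0,0,-0.001,0],[0,0,-0.002,0],[0,0,-0.002,0],[0,0,-0.002,0],[0,0,-0.002,0],[0,0,-0.002,0],[0,0,-0.002,0],[0,0,-0.002,0]])

```text
time: 10.45
eef_pos: [0.5279, 0.1948, 0.0674]
tool_rot: [3.135, -0.209, 0.0]
contact_force: [0.5, -0.2, -0.0]
opening: 0.42
finger_force: 0.0
```

Run:
```python
from w import *
im=wshot("pics/w4.png")
c=eyes.camera("side")["img"];e=eyes.camera("scene")["img"]
cv2.imwrite("pics/v4.png",np.hstack([cv2.resize(e[200:320,340:460],(400,400),interpolation=2),cv2.resize(c[220:320,280:380],(400,400),interpolation=2)]))
```

```text
{'time': 10.45, 'joints': [0.2879, 0.2531, 1.4764, -0.0001, 1.412, 1.992], 'eef_pos': [0.5279, 0.1948, 0.0674], 'tool_rot': [3.1345, -0.2091, 0.0001], 'contact_force': [0.5172, -0.1577, -0.027], 'finger_force': 0.0, 'opening': 0.4205}
```

View pics/v4.png

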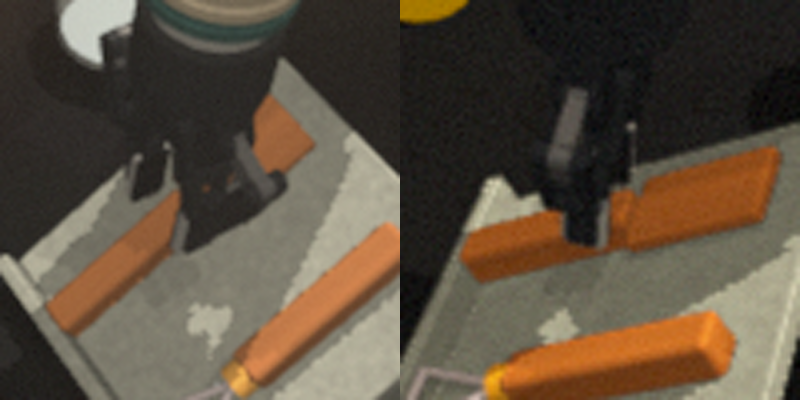

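Both views show the fingers either side of the handle, just below the neck, with the tips near the board. Closing.

arm_command(increments=[[0,0,0.001,0],[0,0,0.001,0],[0,0,0.001,0],[0,0,0.001,0],[0,0,0.001,0],[0,0,0.001,0],[0,0,0.001,0],[0,0,0.001,0],[0,0,0.001,0],[0,0,0.001,0]], jaw=0, grip_force=40)

```text
time: 11.43
eef_pos: [0.5279, 0.1948, 0.0687]
tool_rot: [3.135, -0.209, 0.0]
contact_force: [-3.3, -0.6, 5.3]
opening: 0.232
finger_force: 39.4
```

arm_command(increments=[[0,0,0.002,0],[0,0,0.005,0],[0,0,0.01,0],[0,0,0.02,0],[0,0,0.03,0],[0,0,0.045,0],[0,0,0.06,0],[0,0,0.08,0],[0,0,0.1,0],[0,0,0.12,0]])

```text
time: 12.27
eef_pos: [0.528, 0.1948, 0.1906]
tool_rot: [-3.134, 0.209, -0.002]
contact_force: [0.6, -0.9, -0.4]
opening: 0.231
finger_force: 39.1
```

arm_command(increments=[[0,-0.02,0.01,0],[0,-0.05,0.03,0],[0,-0.08,0.03,0],[-0.01,-0.11,0.03,0],[-0.02,-0.14,0.03,0],[-0.03,-0.17,0.03,0],[-0.035,-0.2,0.03,0],[-0.04,-0.23,0.03,0],[-0.045,-0.26,0.03,0],[-0.05,-0.29,0.03,0]])

```text
time: 13.1
eef_pos: [0.4775, -0.0966, 0.2198]
tool_rot: [3.134, -0.209, 0.003]
contact_force: [0.6, -0.7, -1.0]
opening: 0.231
finger_force: 39.2
```

arm_command(increments=[[0,-0.03,0,-0.05],[0,-0.06,0,-0.15],[0,-0.09,0,-0.25],[0,-0.12,0,-0.35],[0,-0.14,0,-0.45],[0,-0.15,0,-0.55],[0,-0.16,0,-0.65],[0,-0.16,0,-0.75],[0,-0.16,0,-0.85],[0,-0.16,0,-0.95]])

```text
time: 13.93
eef_pos: [0.4779, -0.2555, 0.2196]
tool_rot: [2.688, -1.627, 0.002]
contact_force: [0.1, -0.3, -0.3]
opening: 0.229
finger_force: 39.2
```

arm_command(increments=[[0,0,0,-0.1],[0,0,0,-0.2],[0,0,0,-0.3],[0,0,0,-0.35],[0,0,0,-0.39],[0,0,0,-0.408],[0,0,0,-0.408],[0,0,0,-0.408],[0,0,0,-0.408],[0,0,0,-0.408]])

```text
time: 14.77
eef_pos: [0.4779, -0.2552, 0.2186]
tool_rot: [2.309, -2.131, 0.0]
contact_force: [-0.1, -0.2, -1.3]
opening: 0.229
finger_force: 39.2
```

Run:
```python
from w import *
im=wshot("pics/w5.png")
e=eyes.camera("scene")["img"];c=eyes.camera("side")["img"]
cv2.imwrite("pics/v5.png",np.hstack([cv2.resize(e[40:240,200:400],(400,400),interpolation=2),cv2.resize(c[60:260,270:470],(400,400),interpolation=2)]))
```

```text
{'time': 14.7667, 'joints': [-0.5586, 0.0986, 1.3437, -0.0001, 1.6992, 2.5028], 'eef_pos': [0.4779, -0.2552, 0.2186], 'tool_rot': [2.3086, -2.1306, 0.0002], 'contact_force': [-0.1328, -0.2065, -1.3271], 'finger_force': 39.1829, 'opening': 0.2291}
```

View pics/v5.png

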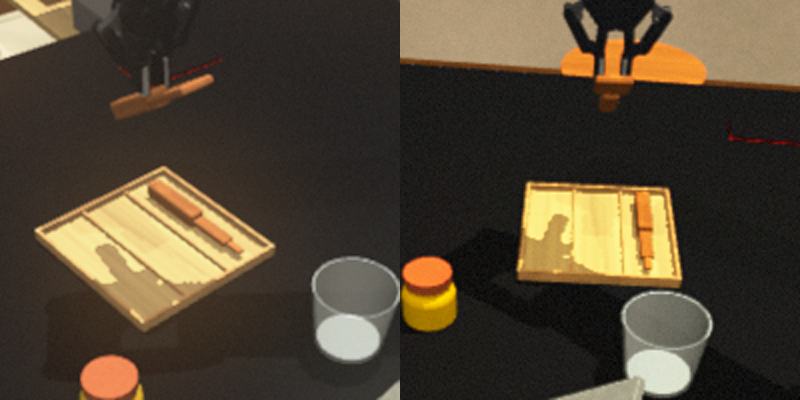

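The paddle is held with the blade end up, pointing along the knife's direction, and sits over the tray. Now lowering it butt first.

arm_command(increments=[[0.002,-0.015,-0.01,0],[0.002,-0.03,-0.03,0],[0.002,-0.035,-0.055,0],[0.002,-0.035,-0.08,0],[0.002,-0.035,-0.1,0],[0.002,-0.035,-0.12,0],[0.002,-0.035,-0.132,0],[0.002,-0.035,-0.14,0],[0.002,-0.035,-0.145,0],[0.002,-0.035,-0.145,0]])

```text
time: 15.75
eef_pos: [0.4798, -0.2901, 0.073]
tool_rot: [2.308, -2.131, -0.001]
contact_force: [-0.6, 0.3, -0.8]
opening: 0.233
finger_force: 39.2
```

arm_command(increments=[[0,0,-0.002,0],[0,0,-0.004,0],[0,0,-0.006,0],[0,0,-0.008,0],[0,0,-0.01,0],[0,0,-0.012,0],[0,0,-0.013,0],[0,0,-0.014,0],[0,0,-0.015,0],[0,0,-0.015,0]], grip_force=20)

```text
time: 16.58
eef_pos: [0.4798, -0.2901, 0.0582]
tool_rot: [2.308, -2.131, -0.001]
contact_force: [0.5, -0.2, -0.3]
opening: 0.232
finger_force: 39.2
```

Run:
```python
from w import *
im=wshot("pics/w6.png")
e=eyes.camera("scene")["img"];c=eyes.camera("side")["img"]
cv2.imwrite("pics/v6.png",np.hstack([cv2.resize(e[100:220,210:330],(400,400),interpolation=2),cv2.resize(im,(400,250))[:250] if 0 else cv2.resize(c[110:230,310:430],(400,400),interpolation=2)]))
```

```text
{'time': 16.5833, 'joints': [-0.6097, 0.2579, 1.4904, -0.0, 1.3937, 2.4524], 'eef_pos': [0.4798, -0.2901, 0.0582], 'tool_rot': [2.308, -2.1313, -0.0006], 'contact_force': [0.5, -0.2283, -0.3217], 'finger_force': 39.1874, 'opening': 0.2319}
```

View pics/v6.png

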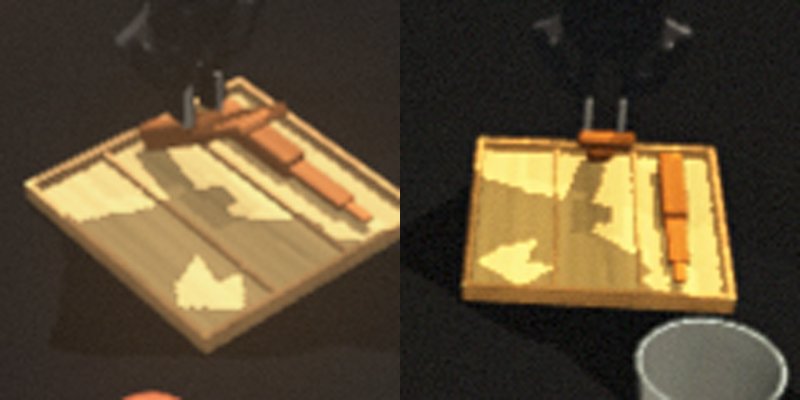

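Scene and side show the butt just above the floor inside the middle lane, and the blade up. I'll check the lateral offset numerically before laying it down.

Run:
```python
from r import *
Sd=lambda x,y:(310+(x-400)*.3,110+y*.3)
Sc=lambda x,y:(210+x*.3,100+y*.3)
t=1.65;X=np.array([np.cos(t),np.sin(t)]);Y=np.array([-X[1],X[0]]);o=np.array([.4775,-.257])
def tl(P):v=P[:2]-o;return [v@X,v@Y]
print("dividers side",[tl(plane("side",Sd(*p),(0,0,.011))) for p in [(555,150),(563,297),(633,150),(640,285)]])
print("rim side",[tl(plane("side",Sd(*p),(0,0,.015))) for p in [(477,138),(717,146),(736,296),(464,286)]])
print("div scene",[tl(plane("scene",Sc(*p),(0,0,.011))) for p in [(105,155),(270,290),(196,137),(345,240)]])
print("fingers side z.08",[tl(plane("side",Sd(*p),(0,0,.085))) for p in [(587,115),(623,115)]], "tcp",tl(np.array([.4798,-.2901])))
```

```text
dividers side [[np.float64(-0.10739083131447501), np.float64(-0.036105230853272045)], [np.float64(0.11305090471268604), np.float64(-0.02658725829265757)], [np.float64(-0.11356082516015104), np.float64(0.03543250777805079)], [np.float64(0.09202222297390322), np.float64(0.03512488423207865)]]
rim side [[np.float64(-0.11565616723226968), np.float64(-0.10846511895991465)], [np.float64(-0.12065322830776572), np.float64(0.11210714579343024)], [np.float64(0.10541538388560606), np.float64(0.11012196469300053)], [np.float64(0.11050536476363855), np.float64(-0.10581966754481652)]]
div scene [[np.float64(-0.10552878107116935), np.float64(-0.037230058367670335)], [np.float64(0.09964329694412362), np.float64(-0.0378926080260367)], [np.float64(-0.07686814836238842), np.float64(0.03239616173241645)], [np.float64(0.0944869488653092), np.float64(0.04055687749699031)]]
fingers side z.08 [[np.float64(-0.0461430046022524), np.float64(-0.012112252265725551)], [np.float64(-0.0487985688148739), np.float64(0.018472231591183517)]] tcp [np.float64(-0.033178210486080224), np.float64(0.0003261118540588548)]
```

arm_command(increments=[[0,0,-0.001,0],[0,0.001,-0.002,0],[0,0.002,-0.003,0],[0,0.003,-0.004,0],[0,0.004,-0.005,0],[0,0.005,-0.006,0],[0,0.006,-0.007,0],[-0.001,0.007,-0.008,0],[-0.001,0.0075,-0.009,0],[-0.001,0.008,-0.01,0]], jaw=0, grip_force=20)

```text
time: 17.57
eef_pos: [0.4792, -0.2819, 0.0487]
tool_rot: [-2.308, 2.131, -0.0]
contact_force: [-0.2, 2.5, 3.7]
opening: 0.229
finger_force: 40.0
```

arm_command(increments=[[0,0.001,-0.001,0],[0,0.002,-0.002,0],[0,0.002,-0.004,0],[0,0.003,-0.005,0],[0,0.004,-0.007,0],[0,0.0045,-0.008,0],[0,0.005,-0.0095,0],[0,0.006,-0.011,0],[0,0.006,-0.012,0],[0,0.006,-0.012,0]])

```text
time: 18.4
eef_pos: [0.4788, -0.276, 0.0361]
tool_rot: [2.308, -2.131, -0.001]
contact_force: [-0.3, 2.9, 3.2]
opening: 0.228
finger_force: 42.3
```

arm_command(increments=[[0,0.001,-0.001,0],[0,0.002,-0.002,0],[0,0.002,-0.004,0],[0,0.003,-0.005,0],[0,0.003,-0.007,0],[0,0.004,-0.008,0],[0,0.004,-0.0095,0],[0,0.004,-0.011,0],[0,0.004,-0.012,0],[0,0.004,-0.012,0]])

```text
time: 19.23
eef_pos: [0.4787, -0.272, 0.0241]
tool_rot: [2.308, -2.131, -0.001]
contact_force: [-0.7, 3.4, 4.4]
opening: 0.228
finger_force: 45.3
```

arm_command(increments=[[0,0,-0.001,0],[0,0,-0.001,0],[0,0.001,-0.002,0],[0,0.001,-0.002,0],[0,0.001,-0.003,0],[0,0.001,-0.003,0],[0,0.001,-0.003,0],[0,0.001,-0.004,0],[0,0.001,-0.004,0],[0,0.001,-0.004,0]])

```text
time: 20.07
eef_pos: [0.4787, -0.2711, 0.0203]
tool_rot: [2.308, -2.131, -0.001]
contact_force: [-0.3, 2.0, 4.2]
opening: 0.233
finger_force: 46.0
```

arm_command(increments=[[0,0,-0.001,0],[0,0,-0.001,0],[0,0,-0.001,0],[0,0,-0.002,0],[0,0,-0.002,0],[0,0,-0.002,0],[0,0,-0.002,0],[0,0,-0.002,0],[0,0,-0.002,0],[0,0,-0.002,0]])

```text
time: 20.9
eef_pos: [0.4788, -0.2712, 0.0184]
tool_rot: [2.308, -2.131, -0.0]
contact_force: [-0.7, 2.8, 4.4]
opening: 0.233
finger_force: 46.3
```

arm_command(increments=[[0,0,-0.001,0],[0,0,-0.001,0],[0,0,-0.001,0],[0,0,-0.002,0],[0,0,-0.002,0],[0,0,-0.002,0],[0,0,-0.002,0],[0,0,-0.002,0],[0,0,-0.002,0],[0,0,-0.002,0]])

```text
time: 21.73
eef_pos: [0.4788, -0.2712, 0.0164]
tool_rot: [2.308, -2.131, -0.0]
contact_force: [-0.0, 1.9, 3.5]
opening: 0.226
finger_force: 46.5
```

Run:
```python
from w import *
im=wshot("pics/w7.png")
e=eyes.camera("scene")["img"];c=eyes.camera("side")["img"]
cv2.imwrite("pics/s7.png",e);cv2.imwrite("pics/d7.png",c)
# paddle orange in side: column profile of blade
for nm,i in (("scene",e),("side",c)):
    h=cv2.cvtColor(i,cv2.COLOR_BGR2HSV);m=cv2.inRange(h,(3,130,50),(13,255,255))
    roi=np.zeros_like(m);r=(120,205,215,340) if nm=="scene" else (140,205,328,410)
    roi[r[0]:r[1],r[2]:r[3]]=m[r[0]:r[1],r[2]:r[3]]
    k,l,st,ce=cv2.connectedComponentsWithStats(roi)
    for j in range(1,k):
        if st[j,4]>40: print(nm,st[j].tolist(),ce[j].round(1),cv2.boxPoints(cv2.minAreaRect(np.argwhere(l==j)[:,::-1].astype(np.float32))).round(1).tolist())
```

```text
{'time': 21.7333, 'joints': [-0.5824, 0.2808, 1.5536, -0.0002, 1.3075, 2.4798], 'eef_pos': [0.4788, -0.2712, 0.0164], 'tool_rot': [2.3078, -2.1313, -0.0004], 'contact_force': [-0.03, 1.8899, 3.4973], 'finger_force': 46.4875, 'opening': 0.2264}
scene [283, 134, 38, 32, 275] [297.5 148.5] [[279.20001220703125, 140.39999389648438], [284.5, 133.39999389648438], [322.3999938964844, 161.8000030517578], [317.1000061035156, 168.8000030517578]]
scene [251, 136, 15, 17, 109] [257.9 143.6] [[248.5, 140.89999389648438], [253.3000030517578, 135.39999389648438], [268.1000061035156, 148.5], [263.20001220703125, 154.0]]
scene [267, 148, 35, 24, 366] [285.  160.2] [[265.20001220703125, 155.8000030517578], [272.5, 144.39999389648438], [302.1000061035156, 163.3000030517578], [294.8999938964844, 174.60000610351562]]
side [362, 151, 15, 34, 245] [369.2 173.1] [[362.0, 151.0], [376.0, 151.0], [376.0, 184.0], [362.0, 184.0]]
```

arm_command(increments=[[0,0,-0.0005,0],[0,0,-0.0005,0],[0,0,-0.001,0],[0,0,-0.001,0],[0,0,-0.0015,0],[0,0,-0.0015,0],[0,0,-0.002,0],[0,0,-0.002,0],[0,0,-0.002,0],[0,0,-0.002,0]])

```text
time: 22.72
eef_pos: [0.4791, -0.2712, 0.0145]
tool_rot: [-2.308, 2.131, -0.0]
contact_force: [0.3, 3.1, 4.6]
opening: 0.23
finger_force: 46.7
```

Run:
```python
from w import *
from r import *
im=wshot("pics/w8.png")
e=eyes.camera("scene")["img"];c=eyes.camera("side")["img"]
cv2.imwrite("pics/s8.png",e);cv2.imwrite("pics/d8.png",c)
print("before",tri((298.5,169),(369,184.5)))
def box(i,r):
    h=cv2.cvtColor(i,cv2.COLOR_BGR2HSV);m=cv2.inRange(h,(3,130,50),(13,255,255))[r[0]:r[1],r[2]:r[3]]
    return cv2.boxPoints(cv2.minAreaRect(np.argwhere(m)[:,::-1].astype(np.float32)+[r[2],r[0]])).round(1)
print(box(c,(148,195,355,380)),box(e,(146,178,266,304)))
# top-view plane check through wrist
```

```text
{'time': 22.7167, 'joints': [-0.5822, 0.2834, 1.5545, 0.0001, 1.3034, 2.4796], 'eef_pos': [0.4791, -0.2712, 0.0145], 'tool_rot': [-2.3081, 2.1311, -0.0004], 'contact_force': [0.2791, 3.082, 4.5755], 'finger_force': 46.6654, 'opening': 0.2302}
before (array([ 0.4727, -0.1713,  0.0402]), np.float64(0.0009173742710664417))Traceback (most recent call last):
  File "<stdin>", line 10, in <module>
  File "<stdin>", line 9, in box
cv2.error: OpenCV(4.12.0) /io/opencv/modules/imgproc/src/convhull.cpp:143: error: (-215:Assertion failed) total >= 0 && (depth == CV_32F || depth == CV_32S) in function 'convexHull'
```

arm_command(increments=[[0,0,-0.0005,0],[0,0,-0.0005,0],[0,0,-0.001,0],[0,0,-0.001,0],[0,0,-0.0015,0],[0,0,-0.0015,0],[0,0,-0.002,0],[0,0,-0.002,0],[0,0,-0.002,0],[0,0,-0.002,0]])

```text
time: 23.7
eef_pos: [0.479, -0.2712, 0.0125]
tool_rot: [2.308, -2.131, 0.0]
contact_force: [0.3, 1.9, 3.1]
opening: 0.23
finger_force: 46.8
```

arm_command(increments=[[0,0,-0.0005,0],[0,0,-0.0005,0],[0,0,-0.001,0],[0,0,-0.001,0],[0,0,-0.001,0],[0,0,-0.0015,0],[0,0,-0.0015,0],[0,0,-0.0015,0],[0,0,-0.0015,0],[0,0,-0.0015,0]])

```text
time: 24.53
eef_pos: [0.4788, -0.2712, 0.0109]
tool_rot: [2.308, -2.131, -0.0]
contact_force: [-1.0, 2.2, 3.9]
opening: 0.23
finger_force: 47.0
```

```bash
cat > tip.py <<'E'
from w import *
np.set_printoptions(precision=4,suppress=True)
def box(i,r):
    h=cv2.cvtColor(i,cv2.COLOR_BGR2HSV);m=cv2.inRange(h,(3,130,50),(13,255,255))[r[0]:r[1],r[2]:r[3]]
    k,l,st,ce=cv2.connectedComponentsWithStats(m);j=1+st[1:,4].argmax()
    return cv2.boxPoints(cv2.minAreaRect((np.argwhere(l==j)[:,::-1]+[r[2],r[0]]).astype(np.float32)))
def paddle(tag):
    wshot(f"pics/w{tag}.png")
    e=eyes.camera("scene")["img"];c=eyes.camera("side")["img"];cv2.imwrite(f"pics/s{tag}.png",e);cv2.imwrite(f"pics/d{tag}.png",c)
    a=box(e,(146,190,262,306));b=box(c,(148,198,355,382));print(a.round(1).tolist(),b.round(1).tolist())
    ta=a[np.argsort(a[:,0]+a[:,1])][-2:].mean(0);tb=b[np.argsort(b[:,1])][-2:].mean(0)
    print(ta,tb,tri(ta,tb))
E
python3 -c "from tip import *;paddle(9)"
```

```text
{'time': 24.5333, 'joints': [-0.5823, 0.2881, 1.5568, -0.0001, 1.2969, 2.4797], 'eef_pos': [0.4788, -0.2712, 0.0109], 'tool_rot': [2.3079, -2.1312, -0.0003], 'contact_force': [-1.0453, 2.2227, 3.9225], 'finger_force': 46.9502, 'opening': 0.2303}
[[266.5, 158.39999389648438], [274.3999938964844, 147.0], [301.79998779296875, 165.89999389648438], [293.79998779296875, 177.3000030517578]] [[362.0, 151.0], [376.0, 151.0], [376.0, 187.0], [362.0, 187.0]]
[297.796 171.628] [369. 187.] (array([ 0.4722, -0.1748,  0.0292]), np.float64(0.001449790832883066))
```

arm_command(increments=[[0,0,-0.0005,0],[0,0,-0.0005,0],[0,0,-0.001,0],[0,0,-0.001,0],[0,0,-0.0015,0],[0,0,-0.0015,0],[0,0,-0.002,0],[0,0,-0.002,0],[0,0,-0.002,0],[0,0,-0.002,0]])

```text
time: 25.52
eef_pos: [0.4787, -0.2712, 0.0088]
tool_rot: [2.308, -2.131, -0.001]
contact_force: [-0.4, 2.6, 3.4]
opening: 0.236
finger_force: 47.1
```

arm_command(increments=[[0,0,-0.0005,0],[0,0,-0.0005,0],[0,0,-0.001,0],[0,0,-0.001,0],[0,0,-0.001,0],[0,0,-0.001,0],[0,0,-0.001,0],[0,0,-0.001,0],[0,0,-0.001,0],[0,0,-0.001,0]])

```text
time: 26.35
eef_pos: [0.479, -0.2712, 0.008]
tool_rot: [-2.308, 2.131, -0.0]
contact_force: [0.2, 2.8, 4.9]
opening: 0.225
finger_force: 47.1
```

```bash
python3 -c "from tip import *;paddle(10)"
```

```text
{'time': 26.35, 'joints': [-0.5823, 0.2922, 1.5584, -0.0, 1.2909, 2.4797], 'eef_pos': [0.479, -0.2712, 0.008], 'tool_rot': [-2.3081, 2.1313, -0.0002], 'contact_force': [0.2468, 2.7789, 4.8781], 'finger_force': 47.0933, 'opening': 0.2251}
[[267.0, 158.89999389648438], [276.0, 147.39999389648438], [302.0, 167.8000030517578], [292.8999938964844, 179.1999969482422]] [[362.0, 151.0], [376.0, 151.0], [376.0, 188.0], [362.0, 188.0]]
[297.4606 173.5047] [369. 188.] (array([ 0.4725, -0.1759,  0.0238]), np.float64(0.0037035003643181522))
```

arm_command(increments=[[0,0,-0.0005,0],[0,0,-0.0005,0],[0,0,-0.0005,0],[0,0,-0.0005,0],[0,0,-0.0005,0],[0,0,0,0],[0,0,0.005,0],[0,0,0.02,0],[0,0,0.04,0],[0,0,0.07,0]], jaw=36)

```text
time: 27.33
eef_pos: [0.4776, -0.2703, 0.0767]
tool_rot: [2.307, -2.131, -0.008]
contact_force: [-0.6, 0.2, 0.5]
opening: 0.361
finger_force: 0.0
```

Run:
```python
from tip import *
paddle(11)
i=cv2.imread("pics/w11.png");a=cv2.imread("pics/s11.png");b=cv2.imread("pics/d11.png")
cv2.imwrite("pics/v11.png",np.vstack([cv2.resize(i,(480,300)),np.hstack([cv2.resize(a[110:210,215:335],(240,200)),cv2.resize(b[130:230,310:430],(240,200))])]))
```

```text
{'time': 27.3333, 'joints': [-0.5823, 0.2102, 1.5072, -0.0001, 1.429, 2.4797], 'eef_pos': [0.4776, -0.2703, 0.0767], 'tool_rot': [2.3074, -2.1308, -0.0075], 'contact_force': [-0.5608, 0.1563, 0.5024], 'finger_force': 0.0, 'opening': 0.3607}
[[257.6000061035156, 151.5], [266.79998779296875, 140.0], [301.79998779296875, 168.0], [292.6000061035156, 179.5]] [[362.0, 176.0], [376.0, 176.0], [376.0, 189.0], [362.0, 189.0]]
[297.1952 173.7561] [369. 189.] (array([ 0.4719, -0.1778,  0.0201]), np.float64(0.0019455654226895667))
```

View pics/v11.png

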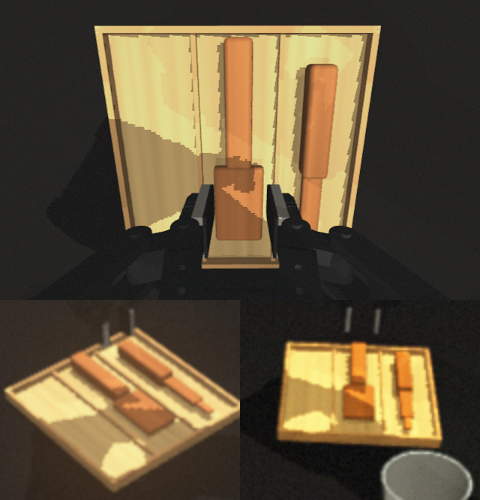

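The paddle lies flat in the middle lane in all three views, released and pointing the same way as the knife. Now fetching the loop tool.

arm_command(increments=[[0,0,0.02,0],[0,0,0.05,0.12],[0,0,0.08,0.24],[0,0,0.11,0.36],[0,0,0.13,0.48],[0,0,0.13,0.6],[0,0,0.13,0.72],[0.01,0.02,0.13,0.84],[0.02,0.05,0.13,0.96],[0.03,0.08,0.13,1.08]], jaw=42)

```text
time: 28.32
eef_pos: [0.5086, -0.1906, 0.2069]
tool_rot: [-3.076, 0.635, 0.003]
contact_force: [0.3, -0.3, -0.1]
opening: 0.418
finger_force: 0.0
```

arm_command(increments=[[0,0.035,0,0.09],[0,0.07,0,0.18],[0,0.105,0,0.278],[0,0.14,0,0.278],[0,0.175,0,0.278],[0,0.21,0,0.278],[0,0.245,0,0.278],[0,0.28,0,0.278],[0,0.315,0,0.278],[0,0.35,0,0.278]])

```text
time: 29.15
eef_pos: [0.5083, 0.1605, 0.2071]
tool_rot: [3.134, -0.209, -0.002]
contact_force: [0.5, -0.2, 0.1]
opening: 0.418
finger_force: 0.0
```

arm_command(increments=[[0.005,0.03,0,0],[0.01,0.06,0,0],[0.015,0.09,0,0],[0.018,0.12,0,0],[0.018,0.13,-0.01,0],[0.018,0.13,-0.03,0],[0.018,0.13,-0.04,0],[0.018,0.13,-0.04,0],[0.018,0.13,-0.04,0],[0.018,0.13,-0.04,0]])

```text
time: 29.98
eef_pos: [0.5273, 0.2882, 0.1688]
tool_rot: [-3.134, 0.211, -0.001]
contact_force: [-0.2, 0.2, -0.1]
opening: 0.42
finger_force: 0.0
```

Run:
```python
from r import *
d["wrist"]=pickle.load(open("c0.pkl","rb"))["wrist"]
(o,rr),(v,sv)=ray("wrist",(319,52)),ray("side",(369,151.5))
t=np.linalg.lstsq(np.c_[rr,-sv],v-o,rcond=None)[0];print("padbutt",o+t[0]*rr,v+t[1]*sv)
from w import *
im=wshot("pics/w12.png")
# loop tool handle segmentation in the wrist view -> top plane
h=cv2.cvtColor(im,cv2.COLOR_BGR2HSV);m_=cv2.inRange(h,(3,110,60),(17,255,255))
k,l,st,ce=cv2.connectedComponentsWithStats(m_)
for j in range(1,k):
    if st[j,4]>500:
        b=cv2.boxPoints(cv2.minAreaRect(np.argwhere(l==j)[:,::-1].astype(np.float32)))
        print(st[j].tolist(),b.round().tolist(),loc(plane("wrist",ce[j],m+.022*n,n)),[loc(plane("wrist",p,m+.022*n,n)).round(4).tolist() for p in b])
```

```text
padbutt [ 0.4848 -0.3613  0.0271] [ 0.4849 -0.3613  0.0271]
{'time': 29.9833, 'joints': [0.4388, 0.2821, 1.2346, -0.0002, 1.6239, 2.1438], 'eef_pos': [0.5273, 0.2882, 0.1688], 'tool_rot': [-3.1342, 0.2107, -0.0015], 'contact_force': [-0.1511, 0.2154, -0.0529], 'finger_force': 0.0, 'opening': 0.4202}
[299, 139, 34, 176, 5203] [[299.0, 139.0], [332.0, 139.0], [332.0, 314.0], [299.0, 314.0]] [ 0.0234 -0.0496  0.022 ] [[-0.0461, -0.0628, 0.022], [-0.0462, -0.0387, 0.022], [0.0749, -0.0399, 0.022], [0.075, -0.0606, 0.022]]
```

arm_command(increments=[[-0.001,0.003,-0.01,0],[-0.001,0.003,-0.025,0],[-0.001,0.003,-0.04,0],[-0.001,0.003,-0.055,0],[-0.001,0.003,-0.068,0],[-0.001,0.003,-0.077,0],[-0.001,0.003,-0.082,0],[-0.001,0.003,-0.085,0],[-0.001,0.003,-0.087,0],[-0.001,0.003,-0.087,0]])

```text
time: 30.87
eef_pos: [0.5261, 0.2919, 0.0812]
tool_rot: [-3.134, 0.209, -0.001]
contact_force: [-0.1, 0.6, -0.2]
opening: 0.419
finger_force: 0.0
```

arm_command(increments=[[0,0,-0.001,0],[0,0,-0.001,0],[0,0,-0.002,0],[0,0,-0.002,0],[0,0,-0.003,0],[0,0,-0.003,0],[0,0,-0.004,0],[0,0,-0.004,0],[0,0,-0.004,0],[0,0,-0.004,0]])

```text
time: 31.7
eef_pos: [0.5259, 0.2918, 0.0769]
tool_rot: [3.135, -0.209, 0.0]
contact_force: [-0.0, -0.6, 0.1]
opening: 0.419
finger_force: 0.0
```

arm_command(increments=[[0,0,0,0],[0,0,0,0],[0,0,0,0],[0,0,0,0],[0,0,0,0],[0,0,0,0],[0,0,0,0],[0,0,0,0],[0,0,0,0],[0,0,0,0]], jaw=0, grip_force=40)

```text
time: 32.53
eef_pos: [0.526, 0.2918, 0.0771]
tool_rot: [3.135, -0.209, 0.0]
contact_force: [-1.9, -1.3, 3.7]
opening: 0.237
finger_force: 39.5
```

arm_command(increments=[[0,0,0.002,0],[0,0,0.005,0],[0,0,0.01,0],[0,0,0.02,0],[0,0,0.035,0],[0,0,0.055,0],[0,0,0.075,0],[0,0,0.1,0],[0,0,0.12,0],[0,0,0.14,0]])

```text
time: 33.37
eef_pos: [0.5259, 0.2919, 0.2193]
tool_rot: [-3.134, 0.209, -0.002]
contact_force: [-0.2, 0.2, -2.0]
opening: 0.238
finger_force: 39.1
```

arm_command(increments=[[0,-0.02,0,0],[0,-0.05,0,0],[0,-0.085,0,0],[0,-0.12,0,0.05],[0,-0.155,0,0.15],[0,-0.19,0,0.25],[0,-0.225,0,0.35],[0,-0.26,0,0.45],[0,-0.295,0,0.55],[0,-0.33,0,0.65]])

```text
time: 34.2
eef_pos: [0.5256, -0.0398, 0.2181]
tool_rot: [3.035, 0.81, 0.002]
contact_force: [1.0, 0.6, -1.3]
opening: 0.238
finger_force: 39.2
```

arm_command(increments=[[0.01,-0.035,0,0.12],[0.02,-0.07,0,0.24],[0.02,-0.105,0,0.36],[0.02,-0.14,0,0.48],[0.02,-0.17,0,0.6],[0.02,-0.19,0,0.72],[0.02,-0.2,0,0.84],[0.02,-0.201,0,0.96],[0.02,-0.201,0,1.08],[0.02,-0.201,0,1.133]])

```text
time: 35.03
eef_pos: [0.5458, -0.2396, 0.2177]
tool_rot: [2.125, 2.313, 0.0]
contact_force: [0.2, 0.0, -0.5]
opening: 0.238
finger_force: 39.2
```

Run:
```python
from w import *
s=sense();print({k:np.round(v,4).tolist() for k,v in s.items() if k in("time","eef_pos","tool_rot","joints","opening","finger_force")})
print("yaw",2*np.arctan2(s["tool_rot"][1],s["tool_rot"][0]))
```

```text
{'time': 35.0333, 'joints': [-0.4757, 0.2531, 1.172, 0.0001, 1.7158, -0.5601], 'eef_pos': [0.5458, -0.2396, 0.2177], 'tool_rot': [2.1252, 2.3128, 0.0005], 'finger_force': 39.227, 'opening': 0.2381}
yaw 1.6552753509690379
```

arm_command(increments=[[0.0005,0,-0.02,0],[0.0005,0,-0.045,0],[0.0005,0,-0.07,0],[0.0005,0,-0.095,0],[0.0005,0,-0.115,0],[0.0005,0,-0.13,0],[0.0005,0,-0.14,0],[0.0005,0,-0.147,0],[0.0005,0,-0.152,0],[0.0005,0,-0.154,0]])

```text
time: 35.87
eef_pos: [0.5466, -0.2393, 0.0631]
tool_rot: [2.132, 2.307, 0.0]
contact_force: [0.5, -0.3, -1.0]
opening: 0.239
finger_force: 39.2
```

arm_command(increments=[[0,0,-0.002,0],[0,0,-0.004,0],[0,0,-0.006,0],[0,0,-0.008,0],[0,-0.001,-0.01,0],[0,-0.002,-0.012,0],[0,-0.003,-0.014,0],[0,-0.004,-0.016,0],[0,-0.005,-0.018,0],[0,-0.005,-0.018,0]])

```text
time: 36.7
eef_pos: [0.5465, -0.2447, 0.0449]
tool_rot: [2.132, 2.306, 0.0]
contact_force: [1.6, -2.1, 4.1]
opening: 0.236
finger_force: 40.4
```

arm_command(increments=[[0,-0.001,-0.001,0],[0,-0.002,-0.003,0],[0,-0.003,-0.005,0],[0,-0.004,-0.007,0],[0,-0.005,-0.009,0],[0,-0.006,-0.011,0],[0,-0.007,-0.012,0],[0.001,-0.007,-0.013,0],[0.001,-0.008,-0.014,0],[0.001,-0.008,-0.014,0]])

```text
time: 37.53
eef_pos: [0.5472, -0.2518, 0.0303]
tool_rot: [-2.131, -2.307, -0.001]
contact_force: [0.7, 0.6, 2.1]
opening: 0.238
finger_force: 42.2
```

arm_command(increments=[[0,-0.001,-0.001,0],[0,-0.001,-0.002,0],[0,-0.002,-0.004,0],[0,-0.002,-0.005,0],[0,-0.003,-0.007,0],[0,-0.003,-0.008,0],[0,-0.004,-0.009,0],[0,-0.004,-0.01,0],[0,-0.005,-0.011,0],[0,-0.005,-0.011,0]])

```text
time: 38.37
eef_pos: [0.5473, -0.2571, 0.0196]
tool_rot: [-2.132, -2.307, -0.0]
contact_force: [1.9, 0.5, 1.6]
opening: 0.236
finger_force: 43.6
```

arm_command(increments=[[0,0,-0.001,0],[0,0,-0.001,0],[0,-0.001,-0.002,0],[0,-0.001,-0.003,0],[0,-0.001,-0.004,0],[0,-0.001,-0.005,0],[0,-0.001,-0.006,0],[0,-0.001,-0.006,0],[0,-0.001,-0.006,0],[0,-0.001,-0.006,0]])

```text
time: 39.2
eef_pos: [0.5474, -0.2583, 0.014]
tool_rot: [2.132, 2.307, -0.0]
contact_force: [0.5, -2.5, 2.7]
opening: 0.237
finger_force: 44.1
```

```bash
cat > lp.py <<'E'
from w import *
np.set_printoptions(precision=4,suppress=True)
t=1.65;X=np.array([np.cos(t),np.sin(t)]);Y=np.array([-X[1],X[0]]);O=np.array([.4775,-.257])
def comps(tag,zt=.027):
    wshot(f"pics/w{tag}.png")
    for v in("scene","side","wrist"):
        i=eyes.camera(v)["img"];cv2.imwrite(f"pics/{v}{tag}.png",i)
        h=cv2.cvtColor(i,cv2.COLOR_BGR2HSV);m=cv2.inRange(h,(3,130,50),(13,255,255))
        k,l,st,ce=cv2.connectedComponentsWithStats(m)
        for j in range(1,k):
            if st[j,4]<30: continue
            b=cv2.boxPoints(cv2.minAreaRect(np.argwhere(l==j)[:,::-1].astype(np.float32)))
            q=np.array([plane(v,p,(0,0,zt))[:2]-O for p in b]);q=np.c_[q@X,q@Y]
            if abs(q).max()<.15: print(v,st[j].tolist(),b.round(1).tolist(),"tray xy mm",(q*1e3).round().tolist())
E
python3 -c "from lp import *;comps(13)"
```

```text
{'time': 39.2, 'joints': [-0.5018, 0.4244, 1.3767, -0.0001, 1.3402, -0.5808], 'eef_pos': [0.5474, -0.2583, 0.014], 'tool_rot': [2.1318, 2.3072, -0.0001], 'contact_force': [0.5465, -2.5336, 2.6773], 'finger_force': 44.1106, 'opening': 0.237}
scene [274, 131, 47, 35, 359] [[271.3999938964844, 134.39999389648438], [276.79998779296875, 127.30000305175781], [322.20001220703125, 162.1999969482422], [316.70001220703125, 169.3000030517578]] tray xy mm [[-79.0, 44.0], [-94.0, 75.0], [94.0, 70.0], [105.0, 41.0]]
scene [263, 146, 39, 31, 411] [[258.79998779296875, 153.89999389648438], [267.70001220703125, 142.0], [302.0, 167.6999969482422], [293.1000061035156, 179.60000610351562]] tray xy mm [[-35.0, -32.0], [-59.0, 16.0], [77.0, 17.0], [96.0, -28.0]]
scene [252, 158, 15, 21, 142] [[246.5, 164.5], [253.5, 157.5], [267.0, 171.0], [260.0, 178.0]] tray xy mm [[-22.0, -81.0], [-33.0, -51.0], [30.0, -57.0], [39.0, -85.0]]
side [341, 149, 10, 12, 31] [[340.8999938964844, 150.89999389648438], [345.8999938964844, 146.39999389648438], [354.0, 155.5], [349.0, 160.0]] tray xy mm [[-101.0, -84.0], [-129.0,
[... 1369 characters left out ...]
96.8000030517578]] tray xy mm [[36.0, 10.0], [37.0, 5.0], [25.0, 5.0], [24.0, 10.0]]
wrist [295, 170, 51, 210, 9365] [[295.0, 170.0], [345.0, 170.0], [345.0, 379.0], [295.0, 379.0]] tray xy mm [[36.0, -59.0], [36.0, -80.0], [-74.0, -82.0], [-74.0, -57.0]]
wrist [166, 355, 21, 23, 67] [[163.5, 371.70001220703125], [184.3000030517578, 354.1000061035156], [189.10000610351562, 359.79998779296875], [168.3000030517578, 377.3999938964844]] tray xy mm [[-70.0, 10.0], [-59.0, -2.0], [-62.0, -4.0], [-73.0, 8.0]]
wrist [204, 387, 16, 13, 80] [[204.0, 399.0], [217.5, 386.5], [223.0, 392.3999938964844], [209.5, 404.8999938964844]] tray xy mm [[-87.0, -9.0], [-79.0, -16.0], [-83.0, -19.0], [-91.0, -11.0]]
```

arm_command(increments=[[0,-0.001,-0.0005,0],[0,-0.001,-0.001,0],[0,-0.002,-0.0015,0],[0,-0.002,-0.002,0],[0,-0.003,-0.0025,0],[0,-0.003,-0.003,0],[0,-0.004,-0.0035,0],[0,-0.004,-0.004,0],[0,-0.005,-0.004,0],[0,-0.005,-0.004,0]])

```text
time: 40.23
eef_pos: [0.5474, -0.2632, 0.01]
tool_rot: [-2.132, -2.307, -0.0]
contact_force: [-1.0, 1.2, 3.8]
opening: 0.233
finger_force: 44.3
```

arm_command(increments=[[0,0,-0.0005,0],[0,0,-0.0005,0],[0,0,-0.001,0],[0,0,-0.001,0],[0,0,-0.0015,0],[0,0,-0.0015,0],[0,0,-0.002,0],[0,0,-0.002,0],[0,0,-0.002,0],[0,0,-0.002,0]])

```text
time: 41.07
eef_pos: [0.5476, -0.264, 0.0089]
tool_rot: [2.131, 2.306, -0.001]
contact_force: [-0.8, 0.1, 6.7]
opening: 0.238
finger_force: 45.1
```

arm_command(increments=[[0,0,-0.0005,0],[0,0,-0.0005,0],[0,0,-0.0005,0],[0,0,-0.001,0],[0,0,-0.001,0],[0,0,-0.001,0],[0,0,-0.001,0],[0,0,-0.001,0],[0,0,-0.001,0],[0,0,-0.001,0]])

```text
time: 41.9
eef_pos: [0.5478, -0.2645, 0.0083]
tool_rot: [2.13, 2.305, -0.001]
contact_force: [-1.6, -2.0, 8.3]
opening: 0.235
finger_force: 45.4
```

```bash
python3 -c "
from lp import *
comps(14)" | grep -v "wrist \[[012]\?[0-9]\?[0-9]," | grep -e scene -e "side \[34" -e wrist -e time
```

```text
{'time': 41.9, 'joints': [-0.5098, 0.4373, 1.3721, -0.0016, 1.3295, -0.5881], 'eef_pos': [0.5478, -0.2645, 0.0083], 'tool_rot': [2.1303, 2.3049, -0.0013], 'contact_force': [-1.6223, -1.9725, 8.3053], 'finger_force': 45.3807, 'opening': 0.2349}
scene [274, 131, 47, 35, 345] [[271.3999938964844, 134.39999389648438], [276.79998779296875, 127.30000305175781], [322.20001220703125, 162.1999969482422], [316.70001220703125, 169.3000030517578]] tray xy mm [[-79.0, 43.0], [-94.0, 75.0], [94.0, 70.0], [105.0, 41.0]]
scene [262, 146, 40, 31, 428] [[259.0, 153.1999969482422], [268.1000061035156, 141.39999389648438], [302.0, 167.8000030517578], [292.79998779296875, 179.5]] tray xy mm [[-37.0, -30.0], [-60.0, 18.0], [77.0, 17.0], [95.0, -28.0]]
scene [251, 159, 15, 19, 135] [[245.0, 164.3000030517578], [252.39999389648438, 157.8000030517578], [265.0, 172.0], [257.70001220703125, 178.5]] tray xy mm [[-25.0, -83.0], [-34.0, -54.0], [30.0, -63.0], [37.0, -91.0]]
side [341, 153, 10, 23, 101] [[340.5, 174.89999389648438], [342.0, 152.5], [350.1000061035156, 153.0], [348.6000061035156, 175.39999389648438]] tray xy mm [[27.0, -80.0], [-92.0, -80.0], [-91.0, -56.0], [28.0, -57.0]]
```

arm_command(increments=[[0,0,0,0],[0,0,0,0],[0,0,0,0],[0,0,0,0],[0,0,0,0],[0,0,0,0],[0,0,0.005,0],[0,0,0.02,0],[0,0,0.05,0],[0,0,0.08,0]], jaw=36)

```text
time: 42.93
eef_pos: [0.5466, -0.2627, 0.087]
tool_rot: [-2.13, -2.306, 0.001]
contact_force: [0.3, -0.5, 0.4]
opening: 0.356
finger_force: 0.0
```

arm_command(increments=[[0,0,0.02,0],[0,0,0.05,0],[0,0,0.08,0],[0,-0.02,0.11,0],[0,-0.04,0.13,0],[0,-0.04,0.14,0],[0,-0.04,0.14,0],[0,-0.04,0.14,0],[0,-0.04,0.14,0],[0,-0.04,0.14,0]])

```text
time: 43.77
eef_pos: [0.547, -0.3021, 0.2249]
tool_rot: [-2.129, -2.306, 0.001]
contact_force: [-0.7, 0.6, 0.5]
opening: 0.359
finger_force: 0.0
```

```bash
python3 -c "
from lp import *
comps(15)
# wire loop: bright grey pixels in wrist, outer lane
i=cv2.imread('pics/w15.png')
c=plane
def px(P):
    V=d['wrist']['view'];q=V[:3,:3]@P+V[:3,3];q=d['wrist']['K']@(q/q[2]);return q[:2]
h=cv2.cvtColor(i,cv2.COLOR_BGR2HSV);m=((h[...,1]<60)&(h[...,2]>60)).astype(np.uint8)
k,l,st,ce=cv2.connectedComponentsWithStats(m)
for j in range(1,k):
    if st[j,4]>40:
        p=np.argwhere(l==j)[:,::-1]
        q=np.array([plane('wrist',x,(0,0,.0185))[:2]-O for x in p]);q=np.c_[q@X,q@Y]*1e3
        if abs(q).max()<140: print('grey',st[j].tolist(),'x',q[:,0].min().round(),q[:,0].max().round(),'y',q[:,1].min().round(),q[:,1].max().round(),'y at far x',q[q[:,0]>q[:,0].max()-4,1].min().round(),q[q[:,0]>q[:,0].max()-4,1].max().round())
"
```

```text
{'time': 43.7667, 'joints': [-0.5638, 0.3397, 1.0536, 0.0002, 1.7516, -0.6436], 'eef_pos': [0.547, -0.3021, 0.2249], 'tool_rot': [-2.1288, -2.306, 0.0006], 'contact_force': [-0.7067, 0.6417, 0.4555], 'finger_force': 0.0, 'opening': 0.3591}
scene [274, 130, 47, 36, 344] [[272.0, 135.6999969482422], [277.20001220703125, 128.5], [322.79998779296875, 161.0], [317.6000061035156, 168.3000030517578]] tray xy mm [[-73.0, 41.0], [-89.0, 72.0], [92.0, 74.0], [104.0, 45.0]]
scene [250, 135, 52, 42, 426] [[246.39999389648438, 142.5], [255.6999969482422, 130.89999389648438], [301.8999938964844, 167.89999389648438], [292.6000061035156, 179.5]] tray xy mm [[-94.0, -28.0], [-118.0, 21.0], [77.0, 16.0], [95.0, -29.0]]
scene [235, 151, 29, 27, 284] [[232.6999969482422, 156.60000610351562], [238.8000030517578, 149.60000610351562], [264.0, 171.1999969482422], [257.8999938964844, 178.1999969482422]] tray xy mm [[-69.0, -89.0], [-83.0, -61.0], [26.0, -63.0], [37.0, -90.0]]
wrist [173, 7, 38, 187, 1158] [[164.0, 8.399999618530273], [188.6999969482422, 5.199999809265137], [213.10000610351562, 191.8000030517
[... 288 characters left out ...]
 tray xy mm [[72.0, 20.0], [75.0, -22.0], [-101.0, -31.0], [-105.0, 17.0]]
wrist [231, 65, 3, 26, 30] [[229.8000030517578, 65.0999984741211], [231.0, 65.0], [233.10000610351562, 90.0], [231.89999389648438, 90.0999984741211]] tray xy mm [[41.0, 20.0], [42.0, 19.0], [19.0, 18.0], [19.0, 20.0]]
wrist [313, 79, 22, 111, 673] [[313.0, 79.0], [334.0, 79.0], [334.0, 189.0], [313.0, 189.0]] tray xy mm [[29.0, -58.0], [29.0, -78.0], [-80.0, -79.0], [-80.0, -58.0]]
wrist [183, 136, 9, 32, 74] [[183.0, 136.0], [191.0, 136.0], [191.0, 167.0], [183.0, 167.0]] tray xy mm [[-25.0, 71.0], [-25.0, 63.0], [-57.0, 67.0], [-57.0, 75.0]]
grey [301, 2, 48, 66, 863] x 40.0 96.0 y -90.0 -47.0 y at far x -90.0 -47.0
```

```bash
python3 -c "
from h import *
def t2(a,b,v='wrist',w='scene'):
    (o,r),(u,s)=ray(v,a),ray(w,b);t=np.linalg.lstsq(np.c_[r,-s],u-o,rcond=None)[0];return (o+t[0]*r).round(4),(u+t[1]*s).round(4)
print('loop butt',t2((323.5,189),(236,153.5)))
print('loop front',t2((323.5,79),(261,174.7)))
i=cv2.imread('pics/side15.png');h=cv2.cvtColor(i,cv2.COLOR_BGR2HSV);m=cv2.inRange(h,(3,110,50),(15,255,255))
for y in range(145,182,2):print(y,[x for x in range(333,358) if m[y,x]][:1],[x for x in range(333,358) if m[y,x]][-1:],end=' ')
"
```

```text
loop butt (array([ 0.5524, -0.3337,  0.0179]), array([ 0.5538, -0.3347,  0.0183]))
loop front (array([ 0.543 , -0.2224,  0.0211]), array([ 0.5478, -0.2252,  0.0211]))
145 [] [] 147 [] [] 149 [] [] 151 [348] [354] 153 [340] [345] 155 [342] [348] 157 [343] [347] 159 [343] [347] 161 [342] [348] 163 [342] [345] 165 [342] [346] 167 [342] [348] 169 [341] [346] 171 [341] [345] 173 [341] [344] 175 [341] [347] 177 [] [] 179 [344] [345] 181 [] []
```

```bash
python3 -c "
from workcell import job
print(job.job_done())"
```

```text
the job is handed in; nothing more can be done
None
```

I laid the paddle in the middle lane and the loop tool in the empty outer lane, both released and pointing the same way as the knife, and handed the job in at about 44 s; the final measurements show both lying flat, but no verdict came back.

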